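# Cap a rack of vials in the drawer press and hold the lever at the index

### The arm

A 6-joint arm with a two-finger parallel gripper is mounted at the origin on the work surface. World frame = base frame: x ahead of the robot, y to its left, z up, the work surface at z = 0. Lengths are in mm, angles in rad, forces in N, time in s.
With the tool pointing down it reaches from about 275 to 725 mm from the base axis. Payload 15.9 kg.
Tool frame: the origin (TCP) lies at the very end of the fingers, on their centre line; the grasp point (between the pads) lies 19 mm behind it (env.hold_point_z is the distance from the TCP to the grasp point, in mm); x points along the fingers, y is the direction in which the jaws open and shut, and the axes are right-handed (so a half turn about x gives the same grasp; the last joint's range is limited). The gripper opens to 85 mm and grips with 20 to 120 N. Pads are 22 mm wide; open, the fingers measure 114 mm over their backs; the gripper's body (76 mm by 85 mm) begins 54 mm behind the grasp point. The pads swing forward as they close: fully open they stand 13 mm farther back than shut.
Start: joints at [1.138, 0.213, -0.034, 1.323, 0, 1.571], TCP at [209.699, 453.885, 231.306] pointing down, gripper open.
Joint ranges: [-2.98, 2.98], [-0.74, 1.72], [-1.14, 1.35], [-2.1, 2.04], [-1.57, 1.44], [-3.14, 3.14]. Speed limits (rad/s): [1.89, 1.89, 2.39, 2.57, 3.14, 3.14].

### API

Orientations are given as a rotation vector (axis times angle).
In Python, from station import status, imaging, ticket, env gives the robot as it stands.
- The arm moves only by the tool jog_arm, never from a script. Its arguments are lists of equal length, an entry for each row: "offset": the shift along the world's x, y, z normalised to -1 to 1, where 1 is 0.05 m, a list of three; "twist": the turn, a rotation vector about the world's x, y, z normalised to -1 to 1, where 1 is 0.5 rad, a list of three. In form: {"offset": [[x, y, z], ...], "twist": [[rx, ry, rz], ...]}. A call has 1 to 5 rows; each row shifts and turns the commanded pose from where the row before left it; what a row does not reach is not made up. A row lasts 1/10 s, in which the tool goes at most 50 mm and 8.59 degrees, less where a joint would pass 70% of its speed; a pose out of reach is approached as far as the arm can. A call with a number of a shift or a turn outside -1 to 1 is refused whole. A call with a gripper value outside its range is refused whole. "claw" is the opening, from -1 (shut) to 1 (fully open), set as the call begins (left out, the last holds). The fingers move at their own pace and stop on an object; "grip_force" is the grip in N (left out, the last holds). Time passes only in rows, so rows that do not move let the fingers close. It gives the time, the measured TCP pose, the force and the opening at its end, in the units of the state.
- status.observe(): the state, without advancing time (a new reading comes with each control period).
- imaging.read_camera(name): name is "scene" or "top" or "wrist"; returns the picture (420x560x3 uint8, blue, green, red); there is no depth.
- imaging.camera_model(name): a dict with "mtx" (3x3 intrinsics, pixels), "R" (3x3) and "t" (3): a world point X has camera coordinates R X + t. Camera axes: x right, y down, z forward; pixel columns grow to the right and rows downward; lengths in mm; the calibration is good to about 2 mm. A picture is of the moment at which its call begins: read the wrist's pose just before it. camera_model takes no time and is no camera call; for the wrist camera it gives the pose at the moment of the call.
- ticket.hand_in(): hands the job in, once; it reports no verdict.
The state is a dict: "time_s": time; "joint_pos": joint angles; "dq": joint speeds; "tau": joint torques, N m; "position": TCP position; "orientation": TCP orientation; "force": force on the tool from outside, world axes, zero at the start; "wrist_torque": the same for the moment, N m; "grip_width": finger opening in mm.
Only numpy, scipy, OpenCV 4.12 (cv2) and the standard library are available. Lean on these libraries where they do the work, as an engineer would, in place of code of your own. Each camera call takes 0.05 s, during which the arm holds its last target. There are 200 camera calls.

### The job

The vials in the filled rack need their snap caps pressed on: pick that rack up upright, lower it squarely into the nest of the capping press's open drawer without dropping it, let go, and slide the drawer fully home. Then pull the press's spring-return side lever (the one with the black grip bar) towards the robot until the lever arm is in line with the index pin, not well past it, and keep it there: the program finishes with the gripper still holding the lever at the index so that the caps stay under pressure. Leave everything else on the bench where it is.

Things in the scene. Friction and masses are not known exactly. Their poses are not given: they have to be found in the camera images.
- vial_rack: rack with 32 capped vials, one rigid piece, 0.18-0.36 kg: white block 60 mm (its x) by 120 mm (its y) by 30 mm tall; above it vial necks and grey caps (field 54 x 112 mm) stand to 42 mm. Origin: centre of its underside, z up. Goes into the nest either way round. Grip the block across its 60 mm, about 30 mm above its underside (fingertips then 11 mm above it, clear of the nest's lips)
- press: white C-frame capping press, fixed. Origin: on the bench under the centre of the closed nest; front faces its -x, z up. In mm: base x -42..158, y +-85, z to 28; column x 88..148, y +-50; head x -30..148, y +-50, z 139..209. Drawer slides out to -x; lever on the -y side, its shaft along y at x -5, z 172. A black quadrant by the lever carries the steel index pin, which points away from the shaft
- tray (a joint): drawer of the press: metres that it is pulled out towards -x of the press; 0 = fully home at its stop, 0.108 to 0.122 at the start (limit 0.125). Slides with about 2 N of friction and stays where it is left
- nest (a point): centre of the drawer's nest, on its floor 38 mm above the bench; moves with the drawer; axes as the press. Takes the rack with its 120 mm along y, with 3 mm of play on every side, widening upward; lips 7 mm high. The drawer's front plate (170 mm wide, 5 mm thick) stands at x -47 to -42 mm from here and reaches 7 mm above the nest floor
- drawer_handle (a point): middle of the drawer's pull handle, on the bar's axis: a 12 mm round steel bow, 100 mm long along the press's y, 30 mm above the bench, standing 33 mm (bar axis) before the drawer's front plate; push it towards +x of the press to close the drawer; moves with the drawer, home when 80 mm before the press's origin
- platen: flat pressing plate 62 x 122 mm with a rubber face under the press's head; origin at the centre of its lower face, 98 mm above the bench at rest. Comes down 24 mm per rad of lever, meets the caps (80 mm above the bench) at lever 0.75, then its springs (3.3 N/mm) yield, to 20-25 N on the caps at the index
- lever_angle (a joint): side lever of the press, rad: 0 = rest, arm leaning 0.15 rad forward (to -x of the press) from upright; grows as it is pulled over towards -x of the press; 1.00 = arm in line with the index pin; hard stop at 1.30. A spring always pulls it back: at the grip bar about 3 N at rest, 9 to 15 N at the index
- lever: whole side lever of the press; origin on its shaft axis, in the press's middle plane. A 14 mm round steel arm on the press's -y side with the grip bar at its end (see lever_grip)
- lever_grip (a point): centre of the lever's black round grip bar: bar 22 mm thick, 110 mm long, along the press's y. Point lies 120 mm from the shaft, 120 mm to the -y side of the press's middle, 291 mm above the bench at rest. The lever arm joins it from below, 52 mm inward of its centre. Can be pinched from above, fingers before and behind it; it turns in the fingers as the lever swings round its shaft
- lever_mark (a point): where the centre of the grip bar is when the lever is at the index (fixed on the press; 221 mm above the bench)
- empty_rack: empty vial rack: the same white 60 x 120 x 30 mm block with only open holes in its top, 30 mm tall; origin at the centre of its underside. Bystander
- well_plate: clear lidded six-well culture plate, 128 x 86 x 20 mm, lying flat to the right of the press (-y); origin at the centre of its underside. Bystander
- dishes: stack of three small clear culture dishes, 57 mm across, 44 mm tall; origin at the centre of its underside. Bystander
- medium_bottle: closed amber bottle, 68 mm across, 150 mm tall; origin at the centre of its underside. Bystander
- beaker: open glass beaker, 70 mm across, 95 mm tall; origin at the centre of its underside. Bystander
- timer: white bench timer, 45 x 65 x 27 mm; origin at the centre of its underside. Bystander
- marker: black marker pen lying down, 130 x 13 x 13 mm; origin at the centre of its underside. Bystander

How it is judged (in metres and radians):
On the way, in this order (a step that is already met when the one before it is completed fails the run):
1. the filled rack is seated flat and square in the nest of the open drawer and let go (horizontal distance between vial_rack and nest below 0.007 m and z of vial_rack in the frame of nest between -0.003 and 0.003 m and angle between vial_rack's own z axis and vertical below 0.05 rad and angle between the x axis of vial_rack and the x axis of press, either way round below 0.09 rad and value of joint tray above 0.05 m and contact force between the fingers and vial_rack below 0.3 N and linear speed of vial_rack below 0.03 m/s), for 0.2 s.
2. the drawer is fully home with the rack seated in it (horizontal distance between vial_rack and nest below 0.007 m and z of vial_rack in the frame of nest between -0.003 and 0.003 m and angle between vial_rack's own z axis and vertical below 0.05 rad and angle between the x axis of vial_rack and the x axis of press, either way round below 0.09 rad and value of joint tray below 0.005 m), for 0.2 s.
3. the lever is pulled to the index and the platen presses the caps (value of joint lever_angle between 0.92 and 1.08 rad and contact force between platen and vial_rack above 6 N and contact force between the fingers and lever above 3 N), for 0.3 s.
At the end, for the whole second after the job is handed in: Through the last second the fingers hold the lever (over 3 N), lever still and within 0.08 rad of the index; drawer home within 5 mm; filled rack in the nest (centre within 7 mm, flat, square within 0.09 rad) with the platen pressing its caps by over 6 N (all of step 2 and all of step 3 and velocity of joint lever_angle between -0.1 and 0.1 rad/s); the arm keeps its last pose, push and grip.
It fails at once if the lever is pulled well past the index (more than 0.17 rad, 20 mm at the bar) (value of joint lever_angle above 1.17 rad).
It fails at once if the filled rack is tipped (angle between vial_rack's own z axis and vertical above 0.5 rad).
It fails at once if the filled rack is dropped (falls out of the fingers faster than 0.6 m/s) (linear speed of vial_rack above 0.6 m/s and contact force between the fingers and vial_rack below 0.05 N).
It fails at once if a bystander is displaced by more than 30 mm (distance of any of empty_rack, well_plate, dishes, medium_bottle, beaker, timer, marker from where it was at the start of the episode above 0.03 m).
It also fails if it takes over 64 s, if anything falls off the work surface, if the arm or the gripper's body presses on something with over 40 N, if the wrist force passes 120 N, or if a joint passes its speed limit or range.

## Working session

There is one attempt and no reset: what is moved stays moved. The work goes in short steps, Python scripts to look and compute and a tool call to move; the robot and the scene stay as the last step left them, time stands still between calls to the robot, and variables do not carry over. Pictures are saved under pics/ and viewed, about 8 in all and at most 12, crops included, and the job is handed in when it is done.

Besides the shell and the picture viewer there is one more tool, called after ">>>" by a JSON object that holds its "fn" and its "kwargs", one argument or row to a line. jog_arm: Moves the arm, as the interface text tells. Scaled input: -1 to 1 covers 0.05 m each way for a shift and 0.5 rad each way for a turn. Its arguments: {"type":"object","properties":{"offset":{"type":"array"},"twist":{"type":"array"},"claw":{"type":"number"},"grip_force":{"type":"number"}},"required":["offset","twist"]}

```bash
mkdir -p pics
cat > h.py <<'E'
import numpy as np, cv2
from station import status, imaging, ticket, env
def snap(cam,name,crop=None,scale=1):
    im=imaging.read_camera(cam); cv2.imwrite(f'pics/{name}_raw.png',im)
    if crop: x0,y0,x1,y1=crop; im=im[y0:y1,x0:x1]
    if scale!=1: im=cv2.resize(im,None,fx=scale,fy=scale,interpolation=cv2.INTER_CUBIC)
    cv2.imwrite(f'pics/{name}.png',im); return im
def ray(cam,uv,z,m=None):
    m=m or imaging.camera_model(cam); K,R,t=[np.array(m[k],float) for k in('mtx','R','t')]
    C=-R.T@t.ravel(); d=R.T@np.linalg.solve(K,[uv[0],uv[1],1]); return C+d*(z-C[2])/d[2]
def proj(cam,X,m=None):
    m=m or imaging.camera_model(cam); K,R,t=[np.array(m[k],float) for k in('mtx','R','t')]
    p=K@(R@np.array(X,float)+t.ravel()); return p[:2]/p[2]
E
python3 - <<'E'
from h import *
print(status.observe())
a=snap('scene','s0');b=snap('top','t0',scale=1.4)
for c in('scene','top'): print(imaging.camera_model(c))
E
```

```text
{'time_s': 0.0, 'joint_pos': array([ 1.13798522e+00,  2.13378360e-01, -3.50942976e-02,  1.32351859e+00,
        2.38260746e-05,  1.57081225e+00]), 'dq': array([-5.91962371e-05,  9.18056515e-04,  1.13305946e-04,  7.67263124e-04,
       -1.83058964e-05,  2.58285262e-04]), 'tau': array([-9.69666908e-04, -6.86163139e+01,  4.87116587e+01,  1.75732834e-02,
       -6.16256307e-05, -8.91148915e-06]), 'position': array([209.55123705, 453.56473675, 230.79111423]), 'orientation': array([ 0.3385553 ,  1.54429027, -0.34039226]), 'force': array([-0.17025896,  0.13134247,  0.43216888]), 'wrist_torque': array([-0.00746518, -0.00167019, -0.02714463]), 'grip_width': 85.22378935313078}
{'mtx': array([[510.5244671 ,   0.        , 287.59482382],
       [  0.        , 510.5244671 , 215.78133973],
       [  0.        ,   0.        ,   1.        ]]), 'R': array([[ 0.85597944, -0.51677415,  0.01561026],
       [-0.37635542, -0.64352457, -0.66650786],
       [ 0.35447962,  0.56464202, -0.74533455]]), 't': array([-430.53756497,  332.34337814, 1574.40571178])}
{'mtx': array([[452.08276578,   0.        , 271.25758811],
       [  0.        , 452.08276578, 211.69942913],
       [  0.        ,   0.        ,   1.        ]]), 'R': array([[ 7.30182281e-04, -9.99812102e-01,  1.93707824e-02],
       [-9.88618497e-01, -3.63592621e-03, -1.50400292e-01],
       [ 1.50442463e-01, -1.90404941e-02, -9.88435392e-01]]), 't': array([  -7.86599479,  530.22734562, 1286.65829282])}
```

View pics/t0.png

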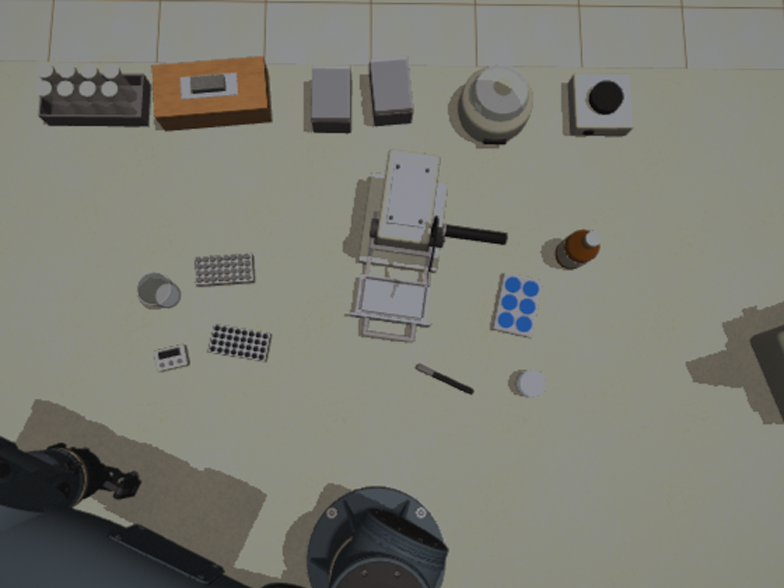

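View pics/s0.png

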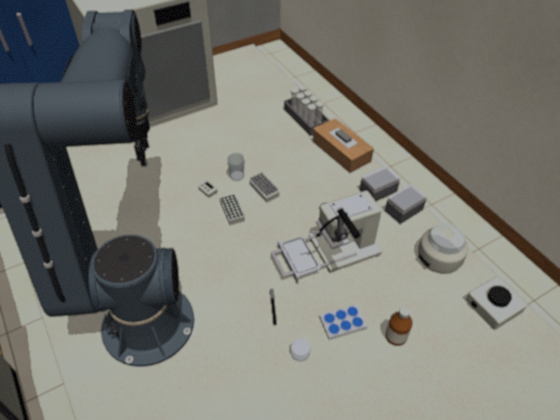

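The top view shows two racks: one around (225,270) with light caps, which looks like the filled one, and one around (240,342) with dark holes, which looks empty. The press is at about (405,240), with its drawer open towards the robot. I'll enlarge both areas to measure them.

Run:
```python
from h import *
im=cv2.imread('pics/t0_raw.png')
a=cv2.resize(im[165:265,125:225],None,fx=4,fy=4,interpolation=cv2.INTER_CUBIC)
b=cv2.resize(im[100:250,240:370],None,fx=4,fy=4,interpolation=cv2.INTER_CUBIC)[:600]
o=np.zeros((600,800+120,3),np.uint8);o[:400,:400]=a;o[:600,400:]=b
cv2.imwrite('pics/c0.png',o[:, :920]) if 0 else (cv2.imwrite('pics/ca.png',a),cv2.imwrite('pics/cb.png',b))
```

```text
(no output)
```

View pics/ca.png

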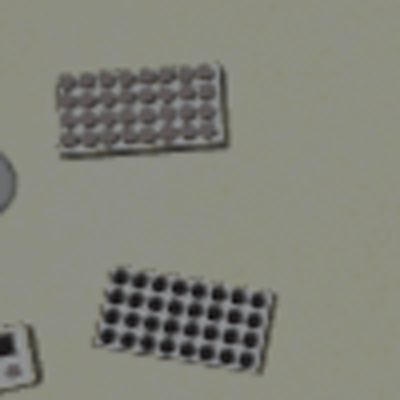

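View pics/cb.png

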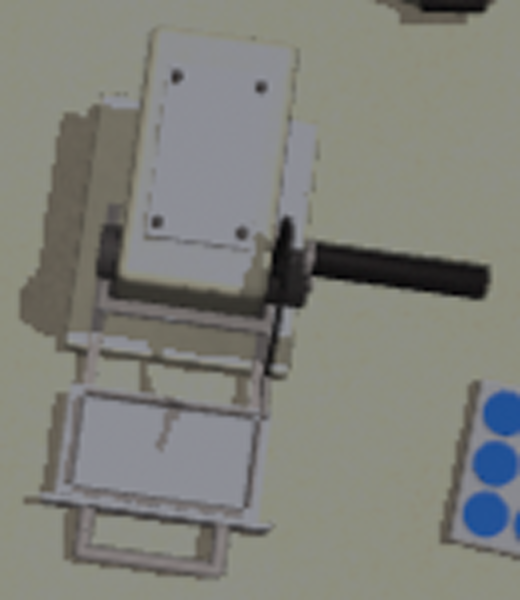

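Crop `ca` confirms it: the upper rack is filled. Its outer cap centres are at (67,80), (207,72), (70,139) and (208,131). In `cb`, the front plate runs (25,500) to (270,530), the handle's front edge runs (68,560) to (222,577), the head's top corners are (155,28) and (298,48), and the lever bar runs (312,257) to (488,282).

Run:
```python
from h import *
A=lambda x,y,z:ray('top',(125+x/4,165+y/4),z)[:2]
B=lambda x,y,z:ray('top',(240+x/4,100+y/4),z)[:2]
P=[A(67,80,42),A(207,72,42),A(70,139,42),A(208,131,42)]
print('rack',np.mean(P,0)); d=P[0]+P[2]-P[1]-P[3]; print('yaw of long axis',np.arctan2(d[1],d[0])-np.pi/2, np.linalg.norm(d)/2)
def seg(n,a,b):
    d=a-b; print(n,(a+b)/2,'yaw',np.arctan2(d[1],d[0])-np.pi/2,np.linalg.norm(d))
seg('plate',B(25,500,45),B(270,530,45))
seg('handle',B(68,560,30),B(222,577,30))
seg('headback',B(155,28,209),B(298,48,209)); seg('headfront',B(118,280,209),B(272,305,209))
seg('nestback',B(82,395,45),B(253,415,45)); seg('nestfront',B(75,482,38),B(245,512,38))
seg('bar',B(312,257,291),B(488,282,291))
```

```text
rack [589.19203529 321.58994866]
yaw of long axis 0.06351691047379449 101.55667748776571
plate [479.41243094 -22.99083947] yaw -0.11960823820671385 179.45974651326833
handle [441.72294116 -21.5927263 ] yaw -0.10771958967473316 113.43366627568784
headback [778.87358681 -70.51462467] yaw -0.13729536940002185 95.7015765366525
headfront [605.88373479 -48.72732871] yaw -0.15958932284395222 101.11769310499288
nestback [560.65501142 -37.76844803] yaw -0.11405126572911972 126.36770632581782
nestfront [493.49499137 -32.35727788] yaw -0.1728479931356406 126.36916616813151
bar [ 601.04125824 -167.96076127] yaw -0.13930162658791523 107.38193874482775
```

```bash
cat >> h.py <<'E'
from scipy.spatial.transform import Rotation as Ro
def st():
    s=status.observe(); R=Ro.from_rotvec(s['orientation']).as_matrix()
    print('t',round(s['time_s'],2),'p',s['position'].round(1),'yawjaw',np.arctan2(R[1,1],R[0,1]).round(4),'toolx',R[:,0].round(3),'F',s['force'].round(1),'w',round(s['grip_width'],1),'q',s['joint_pos'].round(2)); return s,R
E
python3 - <<'E'
from h import *
s,R=st()
m=imaging.camera_model('wrist');print(m['R'],m['t'],m['mtx'],'C',-m['R'].T@m['t'])
E
```

```text
t 0.1 p [209.6 453.6 230.9] yawjaw 1.138 toolx [-0.    -0.001 -1.   ] F [ 0.9  0.1 -0.5] w 85.9 q [ 1.14  0.21 -0.03  1.32 -0.    1.57]
[[ 4.20280974e-01  9.07394016e-01 -5.55478004e-05]
 [ 8.66294913e-01 -4.01226738e-01  2.97573906e-01]
 [ 2.69994494e-01 -1.25112772e-01 -9.54698784e-01]] [-499.2702122   -37.92906646  379.12687786] [[314.12043828   0.         279.60033143]
 [  0.         314.12043828 208.00741751]
 [  0.           0.           1.        ]] C [140.32935907 485.25026167 373.21093623]
```

>>> {"fn": "jog_arm", "kwargs": {
  "offset": [
    [0.76,-0.264,0],
    [0.76,-0.264,0],
    [0.76,-0.264,0],
    [0.76,-0.264,0],
    [0.76,-0.264,0]
  ],
  "twist": [
    [0,0,-0.215],
    [0,0,-0.215],
    [0,0,-0.215],
    [0,0,-0.215],
    [0,0,-0.215]
  ],
  "claw": 1
}}

```text
time_s: 0.6
position: [401.0, 387.0, 231.1]
orientation: [0.76, 1.434, -0.76]
force: [0.1, 1.4, 0.3]
grip_width: 85.4
```

>>> {"fn": "jog_arm", "kwargs": {
  "offset": [
    [0.76,-0.264,-0.2],
    [0.76,-0.264,-0.2],
    [0.76,-0.264,-0.2],
    [0.76,-0.264,-0.2],
    [0.76,-0.264,-0.2]
  ],
  "twist": [
    [0,0,-0.215],
    [0,0,-0.215],
    [0,0,-0.215],
    [0,0,-0.215],
    [0,0,-0.215]
  ]
}}

```text
time_s: 1.1
position: [591.0, 321.0, 180.5]
orientation: [1.166, 1.237, -1.167]
force: [-0.6, 1.5, 1.3]
grip_width: 85.2
```

>>> {"fn": "jog_arm", "kwargs": {
  "offset": [
    [0,0,0],
    [0,0,0],
    [0,0,0]
  ],
  "twist": [
    [0,0,0],
    [0,0,0],
    [0,0,0]
  ]
}}

```text
time_s: 1.4
position: [589.0, 322.3, 181.5]
orientation: [1.162, 1.239, -1.162]
force: [-0.3, 0.6, 0.5]
grip_width: 85.3
```

Run:
```python
from h import *
st(); snap('wrist','w1',scale=1.4)
m=imaging.camera_model('wrist'); import pickle; pickle.dump(m,open('w1.pkl','wb'))
```

```text
t 1.4 p [589.  322.3 181.5] yawjaw 0.0645 toolx [-0.  0. -1.] F [-0.3  0.6  0.5] w 85.3 q [0.5  0.6  0.41 1.38 0.   2.01]
```

View pics/w1.png

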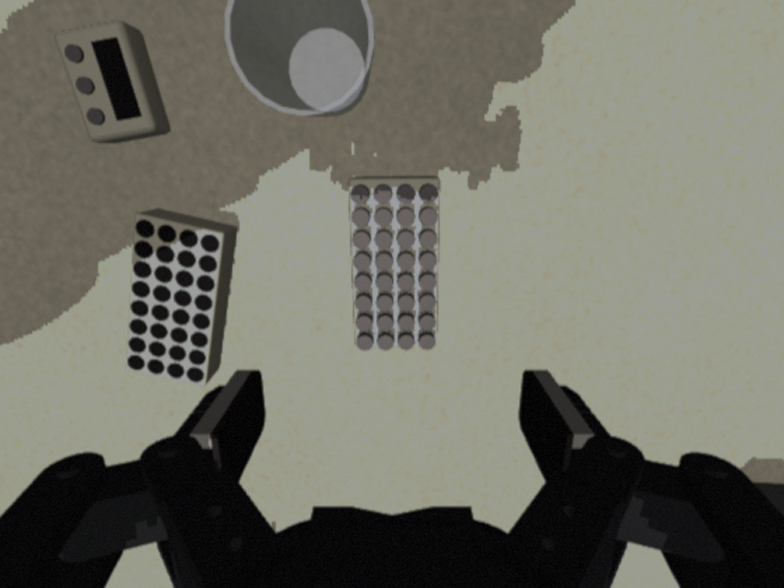

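The wrist view shows the filled rack with its outer cap tops at (360,191), (428,191), (364,341) and (427,341). The empty rack and timer are to the left, and the beaker is above.

Run:
```python
from h import *; import pickle
m=pickle.load(open('w1.pkl','rb'))
P=np.array([ray('wrist',(u/1.4,v/1.4),42,m)[:2] for u,v in[(360,191),(428,191),(364,341),(427,341)]])
print(P,P.mean(0)); 
for a,b in((0,2),(1,3)):
    d=P[a]-P[b];d*=np.sign(d[1]);print(np.arctan2(d[1],d[0])-np.pi/2,np.linalg.norm(d))
# fine press pose guess check
for n,z in(('block',30),):
  B=np.array([ray('wrist',(u/1.4,v/1.4),z,m)[:2] for u,v in[(350,180),(438,178),(355,350),(437,350)]]);print(B,B.mean(0))
```

```text
[[565.58345167 374.98533617]
 [608.17270094 377.70315609]
 [572.71457526 273.07934825]
 [616.50339671 275.86096809]] [590.74353114 325.40720215]
0.06986358512317459 102.15519222784404
0.08161832794679524 102.18234557663702
[[558.03569174 380.57750949]
 [614.96113013 385.47354724]
 [566.0085812  260.22161952]
 [625.82094081 264.01994353]] [591.20658597 322.57315494]
```

>>> {"fn": "jog_arm", "kwargs": {
  "offset": [
    [0.03,0.034,-0.5],
    [0,0,-0.7],
    [0,0,-0.7],
    [0,0,-0.6],
    [0,0,-0.4]
  ],
  "twist": [
    [0,0,0.014],
    [0,0,0],
    [0,0,0],
    [0,0,0],
    [0,0,0]
  ]
}}

```text
time_s: 1.95
position: [589.5, 323.9, 34.8]
orientation: [1.155, 1.243, -1.157]
force: [0.9, 0.1, 0.5]
grip_width: 85.2
```

>>> {"fn": "jog_arm", "kwargs": {
  "offset": [
    [0,0,-0.3],
    [0,0,-0.2],
    [0,0,0],
    [0,0,0]
  ],
  "twist": [
    [0,0,0],
    [0,0,0],
    [0,0,0],
    [0,0,0]
  ]
}}

```text
time_s: 2.35
position: [591.3, 324.1, 12.3]
orientation: [1.158, 1.241, -1.156]
force: [-0.2, 0.5, -0.2]
grip_width: 85.5
```

>>> {"fn": "jog_arm", "kwargs": {
  "offset": [
    [0,0,0],
    [0,0,0],
    [0,0,0],
    [0,0,0],
    [0,0,0]
  ],
  "twist": [
    [0,0,0],
    [0,0,0],
    [0,0,0],
    [0,0,0],
    [0,0,0]
  ],
  "claw": -1,
  "grip_force": 50
}}

```text
time_s: 2.85
position: [591.7, 323.9, 12.5]
orientation: [1.159, 1.241, -1.156]
force: [-1.6, -0.3, 7.7]
grip_width: 58.6
```

>>> {"fn": "jog_arm", "kwargs": {
  "offset": [
    [0,0,0],
    [0,0,0],
    [0,0,0],
    [0,0,0],
    [0,0,0]
  ],
  "twist": [
    [0,0,0],
    [0,0,0],
    [0,0,0],
    [0,0,0],
    [0,0,0]
  ]
}}

```text
time_s: 3.35
position: [591.7, 323.9, 12.6]
orientation: [1.159, 1.241, -1.156]
force: [-2.0, -1.5, 8.3]
grip_width: 59.1
```

```bash
python3 -c "
from h import *
st()"
```

```text
t 3.35 p [591.7 323.9  12.6] yawjaw 0.07 toolx [ 0.001  0.001 -1.   ] F [-2.  -1.5  8.3] w 59.1 q [0.5  0.68 0.12 1.01 0.   2.  ]
```

>>> {"fn": "jog_arm", "kwargs": {
  "offset": [
    [0,0,0.2],
    [0,0,0.5],
    [0,0,0.8],
    [0,0,0.8],
    [0,0,0.7]
  ],
  "twist": [
    [0,0,0],
    [0,0,0],
    [0,0,0],
    [0,0,0],
    [0,0,0]
  ]
}}

```text
time_s: 3.85
position: [591.2, 323.5, 164.3]
orientation: [1.159, 1.241, -1.156]
force: [1.0, 0.3, -2.2]
grip_width: 58.6
```

>>> {"fn": "jog_arm", "kwargs": {
  "offset": [
    [-0.12,-0.4,0.1],
    [-0.22,-0.7,0.1],
    [-0.22,-0.7,0.1],
    [-0.22,-0.7,0.1],
    [-0.22,-0.7,0.1]
  ],
  "twist": [
    [0,0,-0.03],
    [0,0,-0.03],
    [0,0,-0.03],
    [0,0,-0.03],
    [0,0,-0.03]
  ]
}}

```text
time_s: 4.35
position: [540.5, 162.3, 187.2]
orientation: [1.214, 1.206, -1.213]
force: [1.3, -1.2, -1.3]
grip_width: 58.1
```

>>> {"fn": "jog_arm", "kwargs": {
  "offset": [
    [-0.22,-0.7,0.1],
    [-0.22,-0.7,0.1],
    [-0.22,-0.7,0.1],
    [-0.22,-0.7,0.1],
    [-0.22,-0.7,0.1]
  ],
  "twist": [
    [0,0,-0.03],
    [0,0,-0.03],
    [0,0,-0.03],
    [0,0,-0.03],
    [0,0,-0.03]
  ]
}}

```text
time_s: 4.85
position: [485.5, -12.7, 212.3]
orientation: [1.269, 1.169, -1.268]
force: [0.9, -0.0, -2.3]
grip_width: 58.6
```

>>> {"fn": "jog_arm", "kwargs": {
  "offset": [
    [-0.22,-0.7,0.1],
    [-0.22,-0.7,0.1],
    [-0.2,-0.6,0.1],
    [0,-0.3,0],
    [0,0,0]
  ],
  "twist": [
    [0,0,-0.03],
    [0,0,-0.03],
    [0,0,-0.03],
    [0,0,0],
    [0,0,0]
  ]
}}

```text
time_s: 5.35
position: [453.9, -128.1, 227.1]
orientation: [1.303, 1.145, -1.302]
force: [0.4, -0.6, -2.5]
grip_width: 58.6
```

>>> {"fn": "jog_arm", "kwargs": {
  "offset": [
    [0,0,0],
    [0,0,0],
    [0,0,0]
  ],
  "twist": [
    [0,0,0],
    [0,0,0],
    [0,0,0]
  ]
}}

```text
time_s: 5.65
position: [454.3, -125.6, 226.4]
orientation: [1.3, 1.148, -1.3]
force: [0.5, -0.7, -2.3]
grip_width: 58.7
```

Run:
```python
from h import *
st(); snap('wrist','w2',scale=1.4)
m=imaging.camera_model('wrist'); import pickle; pickle.dump(m,open('w2.pkl','wb'))
```

```text
t 5.65 p [ 454.3 -125.6  226.4] yawjaw -0.1238 toolx [-0.  0. -1.] F [ 0.5 -0.7 -2.3] w 58.7 q [-0.27  0.15 -0.12  1.3   0.    1.42]
```

View pics/w2.png

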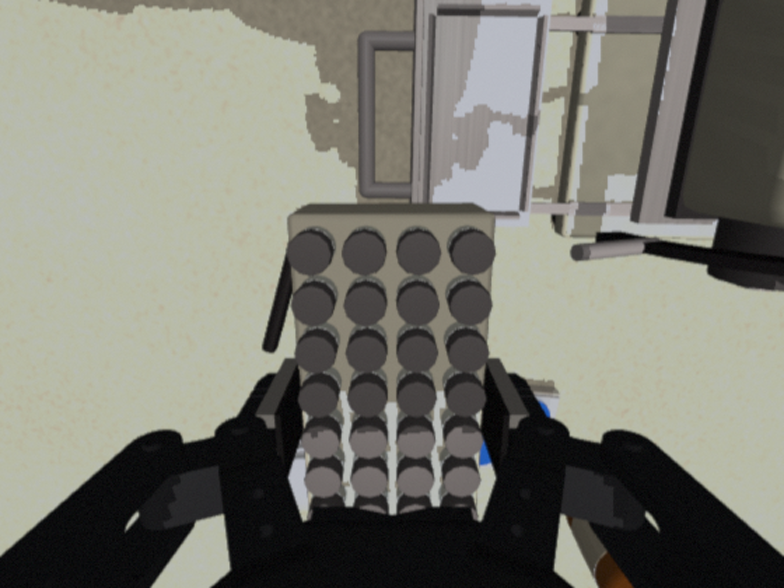

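The wrist view shows the held rack, with its first cap row at about y=252. The nest is at upper right, roughly (430–545, 10–215), and the handle's bow spans (360–415, 35–195). I'll enlarge the nest.

Run:
```python
from h import *
im=cv2.imread('pics/w2_raw.png')
b=cv2.resize(im[0:165,240:440],None,fx=3.6,fy=3.6,interpolation=cv2.INTER_CUBIC)
cv2.imwrite('pics/cw2.png',cv2.convertScaleAbs(b,alpha=1.1))
```

```text
(no output)
```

View pics/cw2.png

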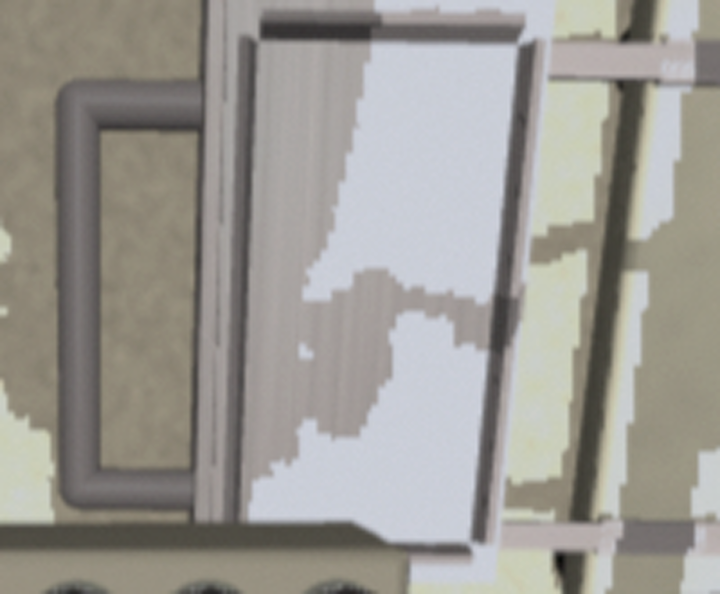

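Run:
```python
from h import *; import pickle
m=pickle.load(open('w2.pkl','rb'))
g=lambda u,v,z:ray('wrist',(240+u/3.6,v/3.6),z,m)[:2]
P=np.array([g(256,40,38),g(517,44,38),g(242,545,38),g(474,543,38)]);print(P.round(1),P.mean(0))
for a,b in((0,2),(1,3)):
    d=P[a]-P[b];print('yaw',np.arctan2(d[1],d[0])-np.pi/2,np.linalg.norm(d))
for a,b in((1,0),(3,2)):
    d=P[a]-P[b];print('yaw x',np.arctan2(d[1],d[0]),np.linalg.norm(d))
H=np.array([g(77,105,30),g(80,488,30)]);d=H[0]-H[1];print('handle',H,H.mean(0),np.arctan2(d[1],d[0])-np.pi/2,np.linalg.norm(d))
# held rack: caps in view, top z = tcp_z-12.6+42
z=226.4-12.6+42
q=lambda u,v:ray('wrist',(u/1.4,v/1.4),z,m)[:2]
C=np.array([q(312,252),q(471,252),q(322,397),q(463,397)]);print(C.round(1))
r=((C[0]+C[1])/2);d=C[0]+C[1]-C[2]-C[3];y=d/np.linalg.norm(d);print('row spacing',np.linalg.norm(d)/2/3,'rack yaw',np.arctan2(d[1],d[0])-np.pi/2)
print('rack centre', r-51*y)
```

```text
[[ 503.2   32.5]
 [ 569.5   23.3]
 [ 487.   -94.8]
 [ 553.8 -102.6]] [528.36996231 -35.36379752]
yaw -0.12666271215330327 128.3400360500094
yaw -0.12479980511379662 126.8711331512682
yaw x -0.13815809445742416 66.9897175884424
yaw x -0.11626364440887305 67.2252753475178
handle [[455.39012113  25.37658213]
 [442.14802153 -73.4646577 ]] [448.76907133 -24.04403779] -0.13318039211807298 99.72433951804742
[[ 439.8  -72.2]
 [ 481.   -77.4]
 [ 435.  -114.9]
 [ 475.7 -120. ]]
row spacing 14.302380033827484 rack yaw -0.11797947165465406
rack centre [ 454.39603255 -125.44641488]
```

>>> {"fn": "jog_arm", "kwargs": {
  "offset": [
    [0.296,0.362,-0.425],
    [0.296,0.362,-0.425],
    [0.296,0.362,-0.425],
    [0.296,0.362,-0.425],
    [0.296,0.362,-0.425]
  ],
  "twist": [
    [0,0,-0.008],
    [0,0,0],
    [0,0,0],
    [0,0,0],
    [0,0,0]
  ]
}}

```text
time_s: 6.2
position: [528.7, -34.5, 119.2]
orientation: [1.303, 1.146, -1.303]
force: [1.2, -0.2, -2.4]
grip_width: 58.1
```

>>> {"fn": "jog_arm", "kwargs": {
  "offset": [
    [0,0,-0.3],
    [0,0,-0.3],
    [0,0,-0.3],
    [0,0,-0.15],
    [0,0,0]
  ],
  "twist": [
    [0,0,0],
    [0,0,0],
    [0,0,0],
    [0,0,0],
    [0,0,0]
  ]
}}

```text
time_s: 6.7
position: [527.6, -35.5, 66.8]
orientation: [1.302, 1.147, -1.304]
force: [-0.6, -0.0, -2.5]
grip_width: 58.4
```

>>> {"fn": "jog_arm", "kwargs": {
  "offset": [
    [0,0,0],
    [0,0,0]
  ],
  "twist": [
    [0,0,0],
    [0,0,0]
  ]
}}

```text
time_s: 6.9
position: [528.7, -35.9, 68.3]
orientation: [1.304, 1.145, -1.303]
force: [0.5, 0.1, -2.8]
grip_width: 58.6
```

Run:
```python
from h import *
st()
im=snap('wrist','w3')
t=snap('top','t3',crop=(240,160,340,270),scale=5.4)
w=cv2.resize(im,(784,588));cv2.imwrite('pics/w3.png',w)
```

```text
t 6.9 p [528.7 -35.9  68.3] yawjaw -0.1289 toolx [ 0.001 -0.    -1.   ] F [ 0.5  0.1 -2.8] w 58.6 q [-0.07  0.36 -0.26  0.95 -0.    1.63]
```

View pics/w3.png

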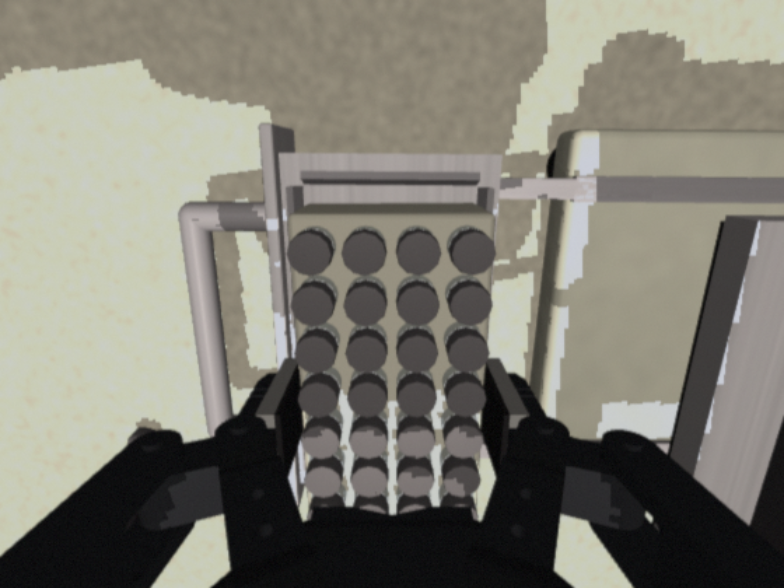

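The wrist view shows the rack centred over the nest: its edges are at x 289–494, and the nest's back wall spans 303–480. I'll lower it gently.

>>> {"fn": "jog_arm", "kwargs": {
  "offset": [
    [-0.006,0.014,-0.1],
    [0,0,-0.08],
    [0,0,-0.06],
    [0,0,-0.06],
    [0,0,0]
  ],
  "twist": [
    [0,0,0],
    [0,0,0],
    [0,0,0],
    [0,0,0],
    [0,0,0]
  ]
}}

```text
time_s: 7.5
position: [527.6, -35.2, 52.0]
orientation: [1.303, 1.146, -1.304]
force: [-0.4, -0.8, -2.1]
grip_width: 58.7
```

>>> {"fn": "jog_arm", "kwargs": {
  "offset": [
    [0,0,-0.02],
    [0,0,-0.02],
    [0,0,0]
  ],
  "twist": [
    [0,0,0],
    [0,0,0],
    [0,0,0]
  ]
}}

```text
time_s: 7.8
position: [528.0, -35.2, 50.6]
orientation: [1.304, 1.145, -1.303]
force: [-0.5, -0.0, -2.0]
grip_width: 59.0
```

>>> {"fn": "jog_arm", "kwargs": {
  "offset": [
    [0,0,-0.02],
    [0,0,-0.02],
    [0,0,0]
  ],
  "twist": [
    [0,0,0],
    [0,0,0],
    [0,0,0]
  ]
}}

```text
time_s: 8.1
position: [529.8, -35.5, 50.5]
orientation: [1.306, 1.142, -1.3]
force: [-0.7, -1.4, 21.7]
grip_width: 58.5
```

>>> {"fn": "jog_arm", "kwargs": {
  "offset": [
    [0,0,0],
    [0,0,0]
  ],
  "twist": [
    [0,0,0],
    [0,0,0]
  ]
}}

```text
time_s: 8.3
position: [529.8, -35.5, 50.5]
orientation: [1.305, 1.142, -1.3]
force: [0.3, -1.9, 20.3]
grip_width: 58.5
```

>>> {"fn": "jog_arm", "kwargs": {
  "offset": [
    [0,0,0.025],
    [0,0,0],
    [0,0,0]
  ],
  "twist": [
    [0,0,0],
    [0,0,0],
    [0,0,0]
  ]
}}

```text
time_s: 8.6
position: [528.5, -35.3, 50.5]
orientation: [1.304, 1.144, -1.303]
force: [-1.1, 0.4, 11.4]
grip_width: 58.5
```

>>> {"fn": "jog_arm", "kwargs": {
  "offset": [
    [0,0,0],
    [0,0,0],
    [0,0,0],
    [0,0,0],
    [0,0,0]
  ],
  "twist": [
    [0,0,0],
    [0,0,0],
    [0,0,0],
    [0,0,0],
    [0,0,0]
  ],
  "claw": 1
}}

```text
time_s: 9.1
position: [527.8, -35.2, 49.7]
orientation: [1.303, 1.146, -1.304]
force: [0.8, -0.2, -0.6]
grip_width: 85.3
```

>>> {"fn": "jog_arm", "kwargs": {
  "offset": [
    [0,0,0.2],
    [0,0,0.5],
    [0,0,0.7],
    [0,0,0.7],
    [0,0,0.4]
  ],
  "twist": [
    [0,0,0],
    [0,0,0],
    [0,0,0],
    [0,0,0],
    [0,0,0]
  ]
}}

```text
time_s: 9.6
position: [528.7, -35.3, 178.4]
orientation: [1.305, 1.143, -1.301]
force: [1.1, 0.9, 0.6]
grip_width: 85.3
```

Run:
```python
from h import *
st()
im=snap('wrist','w4')
cv2.imwrite('pics/w4.png',cv2.resize(im,(784,588)))
m=imaging.camera_model('wrist'); import pickle; pickle.dump(m,open('w4.pkl','wb'))
```

```text
t 9.6 p [528.7 -35.3 178.4] yawjaw -0.1291 toolx [ 0.003 -0.    -1.   ] F [1.1 0.9 0.6] w 85.3 q [-0.07  0.29 -0.07  1.21  0.    1.63]
```

View pics/w4.png

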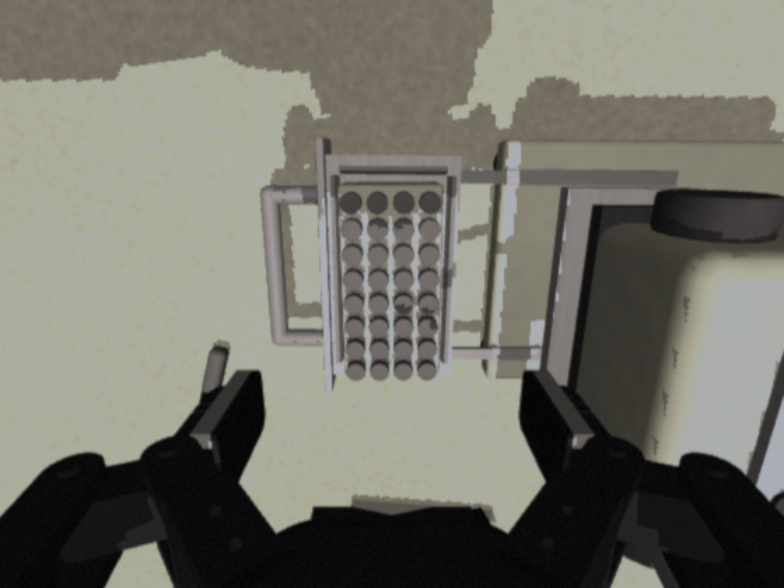

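The rack sits flat in the nest, with even margins all round. The marker's tip is at (218,348), near where I'd start pushing, so I'll check the clearance.

Run:
```python
from h import *; import pickle
m=pickle.load(open('w4.pkl','rb'))
print('marker',ray('wrist',(218/1.4,348/1.4),13,m)[:2],ray('top',(417/1.4,367/1.4),7)[:2],ray('top',(472/1.4,391/1.4),7)[:2])
for p in((350,202),(431,202),(356,370),(427,370)): print(ray('wrist',(p[0]/1.4,p[1]/1.4),80,m)[:2])
print('handle',ray('wrist',(268/1.4,192/1.4),30,m)[:2],ray('wrist',(280/1.4,338/1.4),30,m)[:2])
```

```text
marker [389.98662184 -83.59232128] [384.43370392 -86.26247422] [ 334.29923107 -201.91967301]
[514.21591827  18.11455052]
[557.91611818  12.37426212]
[501.92506319 -82.4327685 ]
[545.02386416 -88.21068468]
handle [457.41522071  26.9443994 ] [444.16758035 -75.06111862]
```

>>> {"fn": "jog_arm", "kwargs": {
  "offset": [
    [-0.6,0.08,0],
    [-0.8,0.11,0],
    [-0.7,0.1,0],
    [-0.28,0.04,0],
    [0,0,0]
  ],
  "twist": [
    [0,0,0],
    [0,0,0],
    [0,0,0],
    [0,0,0],
    [0,0,0]
  ],
  "claw": -1
}}

```text
time_s: 10.15
position: [407.6, -18.5, 175.6]
orientation: [1.304, 1.145, -1.303]
force: [0.5, 0.6, -0.5]
grip_width: 12.2
```

>>> {"fn": "jog_arm", "kwargs": {
  "offset": [
    [0,0,-0.6],
    [0,0,-0.9],
    [0,0,-0.9],
    [0,0,-0.6],
    [0,0,-0.2]
  ],
  "twist": [
    [0,0,0],
    [0,0,0],
    [0,0,0],
    [0,0,0],
    [0,0,0]
  ]
}}

```text
time_s: 10.65
position: [407.9, -18.7, 12.5]
orientation: [1.302, 1.148, -1.306]
force: [-0.1, -0.2, -0.1]
grip_width: 0.3
```

>>> {"fn": "jog_arm", "kwargs": {
  "offset": [
    [0,0,0],
    [0.2,-0.025,0],
    [0.2,-0.025,0],
    [0.2,-0.025,0]
  ],
  "twist": [
    [0,0,0],
    [0,0,0],
    [0,0,0],
    [0,0,0]
  ]
}}

```text
time_s: 11.05
position: [440.9, -22.6, 16.0]
orientation: [1.305, 1.144, -1.302]
force: [-1.7, -0.3, 1.8]
grip_width: 0.3
```

>>> {"fn": "jog_arm", "kwargs": {
  "offset": [
    [0.2,-0.026,0],
    [0.2,-0.026,0],
    [0.2,-0.026,0],
    [0.2,-0.026,0],
    [0.2,-0.026,0]
  ],
  "twist": [
    [0,0,0],
    [0,0,0],
    [0,0,0],
    [0,0,0],
    [0,0,0]
  ]
}}

```text
time_s: 11.55
position: [489.7, -29.2, 14.8]
orientation: [1.303, 1.145, -1.304]
force: [-2.5, -1.6, 2.4]
grip_width: 0.2
```

>>> {"fn": "jog_arm", "kwargs": {
  "offset": [
    [0.2,-0.026,0],
    [0.2,-0.026,0],
    [0.2,-0.026,0],
    [0.1,-0.013,0],
    [0,0,0]
  ],
  "twist": [
    [0,0,0],
    [0,0,0],
    [0,0,0],
    [0,0,0],
    [0,0,0]
  ]
}}

```text
time_s: 12.05
position: [524.8, -33.5, 14.8]
orientation: [1.304, 1.145, -1.303]
force: [-1.2, 0.2, -0.4]
grip_width: -0.3
```

>>> {"fn": "jog_arm", "kwargs": {
  "offset": [
    [0.1,-0.013,0],
    [0.1,-0.013,0],
    [0.1,-0.013,0],
    [0,0,0]
  ],
  "twist": [
    [0,0,0],
    [0,0,0],
    [0,0,0],
    [0,0,0]
  ]
}}

```text
time_s: 12.45
position: [539.8, -35.6, 14.9]
orientation: [1.304, 1.145, -1.303]
force: [-0.4, 0.3, 0.5]
grip_width: 0.6
```

>>> {"fn": "jog_arm", "kwargs": {
  "offset": [
    [0.08,-0.01,0],
    [0.08,-0.01,0],
    [0,0,0]
  ],
  "twist": [
    [0,0,0],
    [0,0,0],
    [0,0,0]
  ]
}}

```text
time_s: 12.75
position: [542.6, -35.9, 13.9]
orientation: [1.3, 1.152, -1.309]
force: [-27.4, 4.3, 17.6]
grip_width: -0.2
```

>>> {"fn": "jog_arm", "kwargs": {
  "offset": [
    [0.06,-0.008,0],
    [0,0,0]
  ],
  "twist": [
    [0,0,0],
    [0,0,0]
  ]
}}

```text
time_s: 12.95
position: [543.0, -36.0, 13.7]
orientation: [1.298, 1.155, -1.312]
force: [-46.3, 5.6, 33.6]
grip_width: 0.2
```

>>> {"fn": "jog_arm", "kwargs": {
  "offset": [
    [-0.1,0.013,0],
    [-0.25,0.03,0.1],
    [0,0,0.8],
    [0,0,0.95],
    [0,0,0.95]
  ],
  "twist": [
    [0,0,0],
    [0,0,0],
    [0,0,0],
    [0,0,0],
    [0,0,0]
  ]
}}

```text
time_s: 13.45
position: [531.9, -34.7, 157.0]
orientation: [1.304, 1.145, -1.303]
force: [1.7, 0.3, -0.5]
grip_width: 0.1
```

>>> {"fn": "jog_arm", "kwargs": {
  "offset": [
    [0,0,0.95],
    [0,0,0.95],
    [0,0,0.95],
    [0,0,0.95],
    [0,0,0.1]
  ],
  "twist": [
    [0,0,0],
    [0,0,0],
    [0,0,0],
    [0,0,0],
    [0,0,0]
  ],
  "claw": 0.2
}}

```text
time_s: 13.95
position: [533.6, -34.8, 356.0]
orientation: [1.308, 1.138, -1.297]
force: [1.0, 0.2, 1.1]
grip_width: 51.4
```

>>> {"fn": "jog_arm", "kwargs": {
  "offset": [
    [0.2,-0.4,0],
    [0.35,-0.75,0],
    [0.35,-0.75,0],
    [0.35,-0.75,0],
    [0.33,-0.75,0]
  ],
  "twist": [
    [0,0,0],
    [0,0,0],
    [0,0,0],
    [0,0,0],
    [0,0,0]
  ]
}}

```text
time_s: 14.45
position: [611.6, -206.2, 350.3]
orientation: [1.304, 1.144, -1.303]
force: [1.0, 0.0, 0.3]
grip_width: 51.0
```

>>> {"fn": "jog_arm", "kwargs": {
  "offset": [
    [0,0,0],
    [0,0,0],
    [0,0,0]
  ],
  "twist": [
    [0,0,0],
    [0,0,0],
    [0,0,0]
  ]
}}

```text
time_s: 14.75
position: [611.2, -204.0, 350.3]
orientation: [1.304, 1.145, -1.303]
force: [-0.7, 0.1, 0.4]
grip_width: 51.5
```

Run:
```python
from h import *
st()
im=snap('wrist','w5')
cv2.imwrite('pics/w5.png',cv2.resize(im,(784,588)))
m=imaging.camera_model('wrist'); import pickle; pickle.dump(m,open('w5.pkl','wb'))
print(proj('wrist',[602,-166,291],m)*1.4)
snap('top','t5')
```

```text
t 14.75 p [ 611.2 -204.   350.3] yawjaw -0.1286 toolx [ 0.001 -0.    -1.   ] F [-0.7  0.1  0.4] w 51.5 q [-0.32  0.62  0.88  1.83  0.    1.38]
[362.09663203 243.08854222]
```

View pics/w5.png

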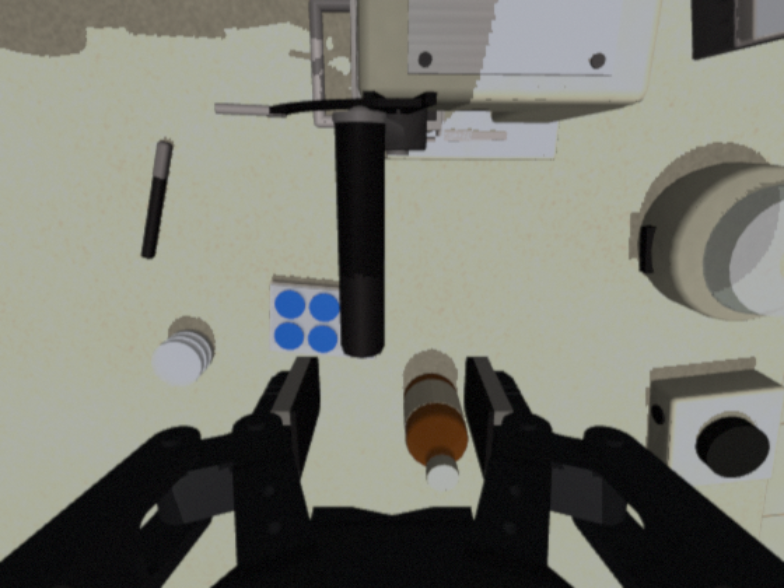

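The wrist view shows the lever bar running along (360,122) to (363,345), with its midline at about (361.5,240). My prediction was (362,243). The index pin's tip is at (217,108).

Run:
```python
from h import *; import pickle
m=pickle.load(open('w5.pkl','rb'))
g=lambda u,v,z:ray('wrist',(u/1.4,v/1.4),z,m)[:2]
a,b=g(360,122,291),g(363,343,291);d=a-b
print(a,b,(a+b)/2,np.linalg.norm(d),np.arctan2(d[1],d[0])-np.pi/2)
x=np.array([np.cos(.128),-np.sin(.128)]);y=np.array([-x[1],x[0]])
L=np.array([x,y]).T
bar=(a+b)/2
for O in(bar-L@[-22.9,-120],np.array([640,-49.7])):
  print('O',O.round(1))
  for q in(0,1): th=.15+q; print(q,(O+L@[-5-120*np.sin(th),-120]).round(1),172+120*np.cos(th))
# pin tip height unknown; check a few radii
  for r in(70,90,100,110): 
    for yy in(-55,-60): print(r,yy,(proj('wrist',[*(O+L@[-5-r*np.sin(1.15),yy]),172+r*np.cos(1.15)],m)*1.4).round(0),end=' ')
```

```text
[ 608.92153263 -113.78268141] [ 594.95419482 -216.01521042] [ 601.93786372 -164.89894591] 103.18224902844932 -0.1357825547614171
O [640.  -48.8]
0 [ 601.9 -164.9] 290.6525293523251
1 [ 511.1 -153.2] 221.01849290609888
70 -55 [294. 109.] 70 -60 [295. 118.] 90 -55 [261. 108.] 90 -60 [261. 117.] 100 -55 [243. 107.] 100 -60 [244. 116.] 110 -55 [225. 106.] 110 -60 [226. 116.] O [640.  -49.7]
0 [ 601.9 -165.8] 290.6525293523251
1 [ 511.1 -154.1] 221.01849290609888
70 -55 [294. 111.] 70 -60 [295. 119.] 90 -55 [261. 109.] 90 -60 [262. 118.] 100 -55 [244. 109.] 100 -60 [245. 118.] 110 -55 [226. 108.] 110 -60 [227. 117.]
```

>>> {"fn": "jog_arm", "kwargs": {
  "offset": [
    [-0.09,0.38,0],
    [-0.09,0.38,-0.3],
    [0,0,-0.5],
    [0,0,-0.4],
    [0,0,-0.2]
  ],
  "twist": [
    [0,0,0],
    [0,0,0],
    [0,0,0],
    [0,0,0],
    [0,0,0]
  ]
}}

```text
time_s: 15.35
position: [601.4, -165.4, 279.0]
orientation: [1.302, 1.147, -1.303]
force: [-0.1, 0.7, -0.0]
grip_width: 51.3
```

>>> {"fn": "jog_arm", "kwargs": {
  "offset": [
    [0,0,-0.16],
    [0,0,0],
    [0,0,0]
  ],
  "twist": [
    [0,0,0],
    [0,0,0],
    [0,0,0]
  ]
}}

```text
time_s: 15.65
position: [602.4, -166.4, 272.6]
orientation: [1.304, 1.145, -1.303]
force: [0.5, -0.7, 1.3]
grip_width: 51.4
```

>>> {"fn": "jog_arm", "kwargs": {
  "offset": [
    [0,0,0],
    [0,0,0],
    [0,0,0],
    [0,0,0],
    [0,0,0]
  ],
  "twist": [
    [0,0,0],
    [0,0,0],
    [0,0,0],
    [0,0,0],
    [0,0,0]
  ],
  "claw": -1,
  "grip_force": 60
}}

```text
time_s: 16.15
position: [601.8, -166.7, 272.6]
orientation: [1.303, 1.146, -1.304]
force: [-8.9, 2.1, 8.6]
grip_width: 20.4
```

>>> {"fn": "jog_arm", "kwargs": {
  "offset": [
    [0,0,0],
    [0,0,0]
  ],
  "twist": [
    [0,0,0],
    [0,0,0]
  ]
}}

```text
time_s: 16.35
position: [601.8, -166.7, 272.6]
orientation: [1.304, 1.146, -1.304]
force: [-9.0, 1.7, 7.6]
grip_width: 20.1
```

>>> {"fn": "jog_arm", "kwargs": {
  "offset": [
    [-0.233,0.03,-0.048],
    [-0.227,0.029,-0.071],
    [-0.219,0.028,-0.094],
    [-0.209,0.027,-0.115],
    [-0.196,0.025,-0.135]
  ],
  "twist": [
    [0,0,0],
    [0,0,0],
    [0,0,0],
    [0,0,0],
    [0,0,0]
  ]
}}

```text
time_s: 16.85
position: [549.5, -159.9, 250.3]
orientation: [1.306, 1.141, -1.3]
force: [14.7, 4.6, -5.4]
grip_width: 20.2
```

>>> {"fn": "jog_arm", "kwargs": {
  "offset": [
    [-0.182,0.023,-0.155],
    [-0.166,0.021,-0.172],
    [-0.148,0.019,-0.188],
    [0,0,0],
    [0,0,0]
  ],
  "twist": [
    [0,0,0],
    [0,0,0],
    [0,0,0],
    [0,0,0],
    [0,0,0]
  ]
}}

```text
time_s: 17.35
position: [524.9, -156.6, 223.7]
orientation: [1.305, 1.143, -1.301]
force: [9.7, 2.0, -0.3]
grip_width: 20.1
```

```bash
cat >> h.py <<'E'
def lever():
    s,R=st(); p=s['position']; d=p-np.array([601.8,-166.7,272.6])
    sx=-(d[0]*np.cos(.128)-d[1]*np.sin(.128)); print('s,z',sx,d[2],'q=',np.arctan2(120*np.sin(.15)+sx,120*np.cos(.15)+d[2])-.15,'r',np.hypot(120*np.sin(.15)+sx,120*np.cos(.15)+d[2]))
E
python3 -c "
from h import *
lever()"
```

```text
t 17.35 p [ 524.9 -156.6  223.7] yawjaw -0.1289 toolx [ 0.004 -0.    -1.   ] F [ 9.7  2.  -0.3] w 20.1 q [-0.29  0.31  0.08  1.33  0.    1.41]
s,z 77.52090471484394 -48.86315358515827 q= 0.7894785756972754 r 118.24518565613732
```

>>> {"fn": "jog_arm", "kwargs": {
  "offset": [
    [-0.065,0.008,-0.1],
    [-0.065,0.008,-0.1],
    [-0.055,0.007,-0.107],
    [-0.055,0.007,-0.107],
    [0,0,0]
  ],
  "twist": [
    [0,0,0],
    [0,0,0],
    [0,0,0],
    [0,0,0],
    [0,0,0]
  ]
}}

```text
time_s: 17.85
position: [513.5, -155.1, 203.6]
orientation: [1.306, 1.142, -1.299]
force: [10.2, 3.7, 8.3]
grip_width: 20.3
```

>>> {"fn": "jog_arm", "kwargs": {
  "offset": [
    [0,0,0],
    [0,0,0]
  ],
  "twist": [
    [0,0,0],
    [0,0,0]
  ]
}}

```text
time_s: 18.05
position: [513.7, -155.1, 203.9]
orientation: [1.306, 1.142, -1.299]
force: [9.7, 3.7, 8.8]
grip_width: 20.2
```

```bash
python3 -c "
from h import *
lever()
a=snap('scene','s6',crop=(260,170,400,280),scale=3);b=snap('wrist','w6');
a=cv2.resize(a,(420,330));b=cv2.resize(b[:,:],(440,330));t=snap('top','t6',crop=(240,100,370,250),scale=2.2)
o=np.zeros((600,800,3),np.uint8);o[:330,:380]=a[:,:380];o[:330,380:800]=b[:,:420]
cv2.imwrite('pics/x6.png',cv2.resize(cv2.imread('pics/s6_raw.png')[170:280,260:400],(760,597),interpolation=cv2.INTER_CUBIC))
w=cv2.imread('pics/w6_raw.png');cv2.imwrite('pics/y6.png',cv2.resize(w,(784,588)))
"
```

```text
t 18.05 p [ 513.7 -155.1  203.9] yawjaw -0.1288 toolx [ 0.005 -0.    -1.   ] F [9.7 3.7 8.8] w 20.2 q [-0.29  0.29 -0.    1.27  0.    1.41]
s,z 88.87913574162408 -68.73241569049517 q= 0.983595425494498 r 117.90148214143319
```

View pics/y6.png

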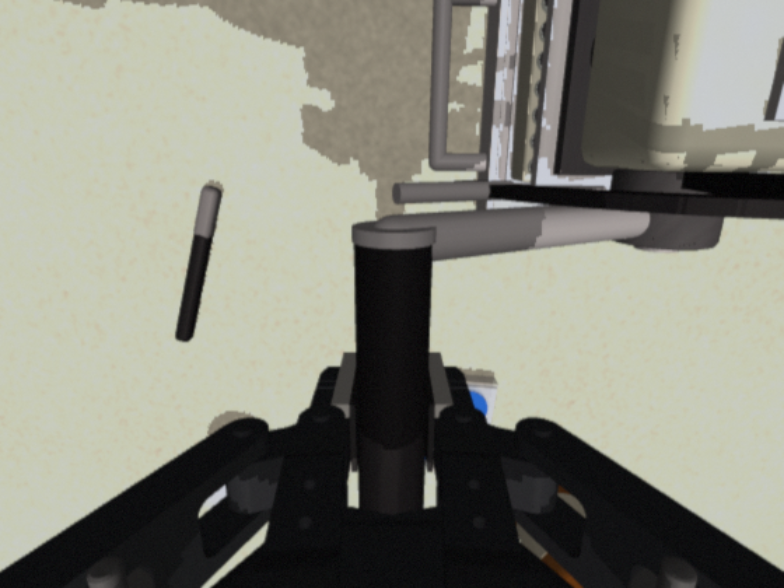

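The bar is still centred between the pads: its edges at y=245 are x 355–431. The lever arm is nearly parallel to the index pin, and the handle's outer bar is at about x=439. I'll cross-check the angle and drawer position from this image.

Run:
```python
from h import *
from scipy.optimize import brentq
m=imaging.camera_model('wrist')
O=np.array([640,-49.3]);x=np.array([np.cos(.128),-np.sin(.128)]);y=np.array([-x[1],x[0]]);L=np.array([x,y]).T
K,R,t=m['mtx'],m['R'],m['t'].ravel()
def barpx(q,yy): th=.15+q; return proj('wrist',[*(O+L@[-5-120*np.sin(th),yy]),172+120*np.cos(th)],m)*1.4
for q in(.9,.95,1,1.05):print(q,barpx(q,-70).round(1),barpx(q,-120).round(1))
for u,v in((439,20),(442,160)): print('handle press xy',(L.T@(ray('wrist',(u/1.4,v/1.4),30,m)[:2]-O)).round(1))
# pin and arm directions: pin points along angle 1.15 at radius r, y ~ -55..-60
for r in(85,95,105,110,115): print(r,(proj('wrist',[*(O+L@[-5-r*np.sin(1.15),-57]),172+r*np.cos(1.15)],m)*1.4).round(0))
```

```text
0.9 [402.9 251.3] [401.9 415.5]
0.95 [392.  247.3] [392.2 405.9]
1 [382.9 243.6] [384.1 396.8]
1.05 [375.4 240.1] [377.3 388.1]
handle press xy [-80.7  35.8]
handle press xy [-76.1 -49. ]
85 [486. 193.]
95 [459. 194.]
105 [430. 196.]
110 [414. 196.]
115 [399. 197.]
```

View pics/x6.png

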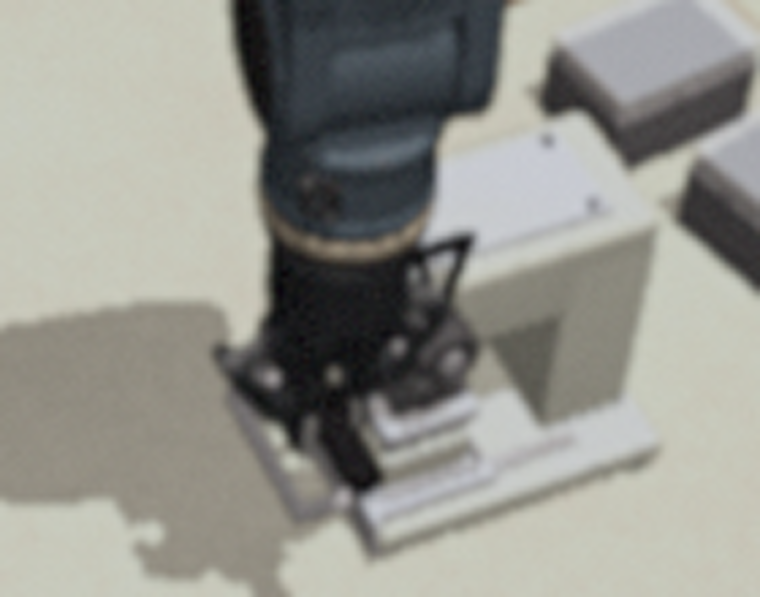

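Cross-checks put the drawer home (handle at about −80 mm). The lever is at about 0.95 from x and the image, and about 0.98 from height, so I'll nudge it forward by about 0.03 rad.

>>> {"fn": "jog_arm", "kwargs": {
  "offset": [
    [-0.02,0.0025,-0.026],
    [-0.02,0.0025,-0.026],
    [0,0,0],
    [0,0,0],
    [0,0,0]
  ],
  "twist": [
    [0,0,0],
    [0,0,0],
    [0,0,0],
    [0,0,0],
    [0,0,0]
  ]
}}

```text
time_s: 18.7
position: [512.7, -155.0, 201.9]
orientation: [1.307, 1.14, -1.297]
force: [14.2, 3.1, 10.6]
grip_width: 20.2
```

>>> {"fn": "jog_arm", "kwargs": {
  "offset": [
    [0,0,0],
    [0,0,0],
    [0,0,0],
    [0,0,0],
    [0,0,0]
  ],
  "twist": [
    [0,0,0],
    [0,0,0],
    [0,0,0],
    [0,0,0],
    [0,0,0]
  ]
}}

```text
time_s: 19.2
position: [512.7, -155.0, 201.9]
orientation: [1.307, 1.14, -1.297]
force: [14.7, 3.9, 9.8]
grip_width: 20.4
```

Run:
```python
from h import *
lever()
w=snap('wrist','w7'); m=imaging.camera_model('wrist')
# bar edges by darkness in raw rows 180,190
for r in(180,190,200): 
    g=w[r,240:330].astype(int).sum(1); i=np.where(g<150)[0]+240; print(r,i.min()*1.4,(i.max()+1)*1.4,'mid',(i.min()+i.max()+1)*.7)
O=np.array([640,-49.3]);x=np.array([np.cos(.128),-np.sin(.128)]);y=np.array([-x[1],x[0]]);L=np.array([x,y]).T
for q in(.9,.95,1,1.05):
    th=.15+q
    print(q,*[(proj('wrist',[*(O+L@[-5-120*np.sin(th),yy]),172+120*np.cos(th)],m)*1.4).round(1) for yy in(-70,-120)])
```

```text
t 19.2 p [ 512.7 -155.   201.9] yawjaw -0.1287 toolx [ 0.008 -0.    -1.   ] F [14.7  3.9  9.8] w 20.4 q [-0.29  0.29 -0.01  1.26  0.    1.4 ]
s,z 89.82892237447045 -70.73764267555512 q= 1.0024101505561491 r 117.93378173756494
180 355.59999999999997 431.2 mid 393.4
190 355.59999999999997 431.2 mid 393.4
200 355.59999999999997 431.2 mid 393.4
0.9 [407.2 252.9] [405.6 419.4]
0.95 [395.9 248.8] [395.6 409.6]
1 [386.4 245. ] [387.2 400.2]
1.05 [378.7 241.3] [380.2 391.3]
```

```bash
python3 -c "
from station import ticket
print(ticket.hand_in())"
```

```text
the job is handed in; nothing more can be done
None
```

The job is handed in. The filled rack is in the nest, the drawer is closed, and the gripper is still holding the lever at about the index. The run took about 19 s of the 64 s, and no verdict came back.

- **Rack:** I placed it in the open drawer's nest. It touched down at the expected height, and after release the picture showed it flat with even margins.
- **Drawer:** I pushed it home against its stop, with about 46 N on the fingers at the end. Two later camera readings put the handle 80.7 and 76.1 mm before the press's origin (home is 80 mm). Their mean is 78.5 mm, and I put the difference down to measurement error.
- **Lever:** The grip is 60 N and the arm was steady, with the lever pushing back at roughly 15 to 18 N.
- **Disagreement on angle:** Fingertip height gives about 1.01 rad, the combined estimate 1.00, and sideways position and the camera about 0.96. All are inside the 0.92–1.08 window.
- **Not checked directly:** I had no reading of the force on the caps. I took no final picture of the bystanders, but none were touched as far as I could tell.

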